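Centre the sauce pot on its serving riser

TASK

The little lidded sauce pot stands off-centre on its round wooden riser, and it tips easily. With light taps of the fingers low on its side, push it until it stands in the middle of the riser, upright and at rest. Do not pinch it, lift it, let it tip or knock it off, and leave everything else on the bench where it is.

Things in the scene. Friction and masses are not known exactly. Their poses are not given: they have to be found in the camera images.
- pot: The pot to centre: round pale stoneware with a dark lid line and a ball knob, the only thing standing on the riser. About 0.2 kg (varies by a third), 69 mm high. From its underside up: foot 40 mm across (0 to 5 mm), belly 60 mm across (15 to 26 mm), narrowing to 46 mm across at 44 to 50 mm; knob 16 mm across, centred at 61 mm. Origin: centre of its underside, z up.
- pot_belly (a point): Centre of the pot's belly, on its axis 20 mm above its underside. A finger coming straight down beside the pot meets the belly, radius 30 mm. Pushed there it slides on its foot (1 to 2 N) and stops when the finger stops; friction with the riser is 0.5 to 0.7. Pushed higher than about 28 mm above its underside it may tip. A push of 10 N is too hard.
- riser: Round riser: dark wooden disc, 104 mm across, 40 mm high, fixed to the bench. Origin: centre of its underside, on the bench. The pot starts 16 to 28 mm off its middle, in any direction. Three low bystanders stand 140 to 165 mm from its middle, none on the side to which the pot is off. Its yaw has no meaning for the job.
- riser_top (a point): The middle of the riser's flat, level, rimless top, 40 mm above the bench: where the centre of the pot's underside belongs.
- spare_pot: a second pot of exactly the same make standing on the bench beside the riser; a bystander. Origin at the centre of its underside.
- dip_bowl: low brown stoneware bowl, 84 mm across the rim, 38 mm high, beside the riser; a bystander. Origin at the centre of its underside.
- food_ring: plain steel food ring (open tube), 66 mm across, 45 mm high, beside the riser; a bystander. Origin at the centre of its underside.
- squeeze_bottle: cream-coloured squeeze bottle with a pointed white cap, 58 mm across, 193 mm high, towards the far edge of the bench; a bystander. Origin at the centre of its underside.
- pepper_mill: turned wooden pepper mill, 54 mm across, 168 mm high, towards the far edge of the bench; a bystander. Origin at the centre of its underside.
- deli_tub: round white tub with a lid, 118 mm across the lid, 75 mm high, on the robot's right; a bystander. Origin at the centre of its underside.
- spoon: steel spoon 200 mm long lying flat on the robot's left; a bystander. Origin on its underside near the middle, x along its length.

How it is judged:
By the outcome, as a careful person would: the job done as asked, in the order asked, and still so for the second after the job is handed in, with the robot touching nothing.
It also fails if it takes over 42 s, if anything falls off the work surface, if the arm or the gripper's body presses on something with over 40 N, if the wrist force passes 120 N, or if a joint passes its speed limit or range.

ROBOT

A 6-joint arm with a two-finger parallel gripper is mounted at the origin on the work surface. World frame = base frame: x ahead of the robot, y to its left, z up, the work surface at z = 0. Lengths are in m, angles in degrees, forces in N, time in s.
With the tool pointing down it reaches from about 0.35 to 0.875 m from the base axis. Payload 4.2 kg.
Tool frame: the origin (TCP) lies midway between the tips of the shut fingers; the grasp point (between the pads) lies 19 mm behind it; y points along the fingers, z is the direction in which the jaws open and shut, and the axes are right-handed (so a half turn about y gives the same grasp; the last joint's range is limited). The gripper opens to 87 mm and grips with 3 to 60 N. Pads are 19 mm wide; open, the fingers measure 117 mm over their backs; the gripper's body (75 mm by 190 mm) begins 51 mm behind the grasp point.
Start: joints at [91.02, 22.042, 0.453, 0, -68.411, -14.817], TCP at [0.149, 0.607, 0.223] pointing down, gripper open.
Joint ranges: [-179.83, 179.83], [-69.29, 118.12], [-61.27, 80.66], [-181.25, 117.63], [-171.15, -9.14], [-177.46, 177.46]. Speed limits (degrees/s): [159.86, 159.86, 180, 180, 180, 180].

INTERFACE

Orientations are given as [roll, pitch, yaw] about the fixed x, y, z axes, in that order (R = Rz(yaw) Ry(pitch) Rx(roll)).
In Python, from workcell import env gives the robot as it stands. The module is installed in compiled form; this text tells all that it offers. Calls block until the motion is done:
- env.goto(position, orientation): joint-space move of the TCP to a pose.
- env.move_straight(position, rotation=None, rate=0.15, force_limit=None): straight line of the TCP; rotation=None keeps the orientation; rate is the mean speed in m/s. With force_limit (N) it stops when the force on the tool has changed by that much, and returns True; else False.
- env.set_joints(angles): joint-space move.
- env.gripper_to(opening, grasp_force=None): opening from 0.0 (shut) to 1.0 (fully open); grasp_force is the grip in N (None keeps the last); returns when the fingers have stopped.
- env.dwell(seconds).
- env.inverse_kinematics(position, orientation): joint angles nearest the present ones, or None.
- env.read_state(): the state.
- env.grab_frame(name): name is "scene" or "side" or "wrist"; returns a dict with "image" (400x640x3 uint8, blue, green, red), "fx", "fy", "cx", "cy" (pixels), "position" and "orientation" of the camera in the world. Camera axes: x right, y up, looking along -z (the intrinsics and any distortion apply to the point x, -y, -z); pixel columns grow to the right and rows downward; lengths in m; the calibration is good to about 2 mm. The wrist camera is an equidistant fisheye: a pixel r from the principal point sees the ray r / f radians off the axis. A picture is of the moment at which its call begins. There is no depth.
A pose or a line that the arm cannot do raises env.Unreachable and nothing moves.
- env.close_job(): hands the job in, once; it reports no verdict.
Trained networks look in a picture, given as the dict that the camera call returned (one of the last four; its "shot" number tells which), for a name from the list of things; names that differ only in an ending like _2 or _b are one class to them, and where a whole thing is asked for, a point or a joint stands for the part that bears it (a point fixed in the world has none). Each returns a list of dicts, best first, with "score" (0 to 1); they miss things now and then, are a little off and sometimes report something else, mostly with a low value. They report only what shows in the picture. A call takes as long as a camera call.
- env.search_frame(picture, thing): "xyz" ([x, y, z] in m, in world coordinates, good to about 4 mm: the middle of the surface that is visible of it).
- env.trace(picture, thing): "mask" (400x640 bool, what is visible of it).
The state is a dict: "clock": time; "joint_positions": joint angles; "qvel": joint speeds; "joint_torque": joint torques, N m; "position": TCP position; "tool_rot": TCP orientation; "force": force on the tool from outside, world axes, zero at the start; "wrist_torque": the same for the moment, N m; "opening": opening from 0.0 (shut) to 1.0 (fully open).
Only numpy, scipy, OpenCV 4.12 (cv2) and the standard library are available. Lean on these libraries where they do the work, as an engineer would, in place of code of your own. Each camera call takes 0.05 s, during which the arm holds its last target.

## Working session

There is one attempt and no reset: what is moved stays moved. The work goes in short steps, each a Python script; the robot and the scene stay as the last script left them, time stands still between calls to the robot, and variables do not carry over. Pictures are saved under pics/ and viewed, and the job is handed in when it is done.

```bash
mkdir -p pics
python3 - <<'E'
from workcell import env
import cv2
s=env.read_state();print(s['clock'],s['position'],s['tool_rot'],s['force'],s['opening'])
for n in("scene","side"):
    f=env.grab_frame(n);cv2.imwrite(f'pics/{n}0.png',f['image'])
    print(n,f['fx'],f['fy'],f['cx'],f['cy'],f['position'],f['orientation'],[k for k in f])
    for t in("pot","riser","spare_pot","dip_bowl","food_ring"):
        print(t,[(d['xyz'],d['score']) for d in env.search_frame(f,t)[:3]])
print(env.read_state()['clock'])
E
```

```text
0.0 [0.14889812 0.60637802 0.22145273] [-8.98756104e+01  5.14196689e-03  1.66190662e+02] [-0.30293216  0.56564801 -0.52250209] 1.0004237372393734
scene 398.840709571105 398.840709571105 320.52322222603595 193.864174680656 [ 1.18293498 -0.17553934  0.92210976] [36.2786769   0.91779952 71.6375218 ] ['image', 'fx', 'fy', 'cx', 'cy', 'position', 'orientation', 'shot']
pot [([0.4929, -0.0423, 0.0909], 0.84)]
riser []
spare_pot [([0.3662, 0.0487, 0.0425], 0.87)]
dip_bowl [([0.6135, -0.0685, 0.0238], 0.77), ([0.7979, 0.0636, 0.1238], 0.71)]
food_ring [([0.5146, 0.1246, 0.0302], 0.88), ([0.5717, 0.4926, 0.0145], 0.45)]
side 494.94197683122235 494.94197683122235 314.1028905334864 190.6917618345964 [ 0.36473117 -1.30226567  0.93815518] [56.38590144 -0.63267765 -8.27622158] ['image', 'fx', 'fy', 'cx', 'cy', 'position', 'orientation', 'shot']
pot [([0.474, -0.0582, 0.0817], 0.72)]
riser [([0.4853, -0.0599, 0.0331], 0.95)]
spare_pot [([0.3579, 0.0325, 0.0396], 0.87), ([0.5174, 0.1105, 0.0291], 0.16)]
dip_bowl [([0.6263, -0.0565, 0.0245], 0.78)]
food_ring [([0.5156, 0.1062, 0.0294], 0.88)]
0.6
```

View pics/scene0.png

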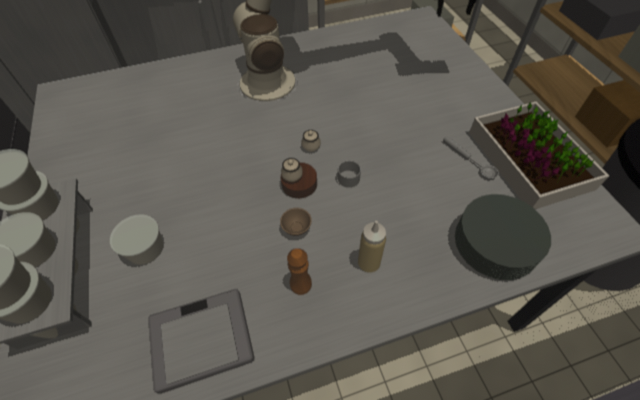

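View pics/side0.png

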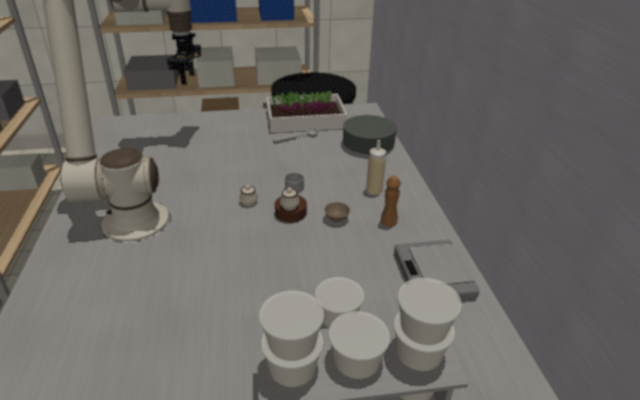

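The pot is at about (291,170) in scene and sits on the riser at (298,180). I'll measure it by fitting silhouettes of the known shapes to the masks, with a closer wrist view as well.

```bash
cat > h.py <<'E'
from workcell import env
import numpy as np, cv2, pickle
from scipy.optimize import minimize
from scipy.spatial.transform import Rotation as Ro
POT=[(0,.020),(.005,.020),(.015,.030),(.026,.030),(.044,.023),(.050,.023),(.0535,.006),(.057,.007),(.061,.008),(.065,.0069),(.069,.001)]
RIS=[(0,.052),(.04,.052)]
def proj(f,P,fish=False):
    R=Ro.from_euler('xyz',f['orientation'],degrees=True).as_matrix()
    q=(np.asarray(P)-f['position'])@R; x,y,z=q[:,0],-q[:,1],-q[:,2]
    if fish:
        r=np.hypot(x,y);t=np.arctan2(r,z);k=t/np.maximum(r,1e-9)
        return np.c_[f['cx']+f['fx']*x*k,f['cy']+f['fy']*y*k]
    return np.c_[f['cx']+f['fx']*x/z,f['cy']+f['fy']*y/z]
A=np.linspace(0,2*np.pi,40,endpoint=False)
S=4
def sil(f,prof,c,box,fish):
    x0,y0,x1,y1=box
    m=np.zeros(((y1-y0)*S,(x1-x0)*S),np.uint8)
    rings=[proj(f,np.c_[c[0]+r*np.cos(A),c[1]+r*np.sin(A),np.full(40,c[2]+z)],fish) for z,r in prof]
    for a,b in zip(rings[:-1],rings[1:]):
        h=cv2.convexHull(np.r_[a,b].astype(np.float32))
        h=((h+.5-[x0,y0])*S*256).round().astype(np.int32)
        cv2.fillConvexPoly(m,h,255,cv2.LINE_8,8)
    return cv2.resize(m,(x1-x0,y1-y0),interpolation=cv2.INTER_AREA).astype(float)/255
def fit(views,prof,z,c0,occ=None):
    """views: list of (frame,mask,fish)."""
    def cost(c):
        e=0
        for f,m,fish in views:
            ys,xs=np.nonzero(m);box=(max(xs.min()-12,0),max(ys.min()-12,0),min(xs.max()+13,640),min(ys.max()+13,400))
            s=sil(f,prof,(c[0],c[1],z),box,fish)
            if occ is not None: s=s*(1-sil(f,POT,occ,box,fish))
            e+=((cv2.GaussianBlur(s,(0,0),1)-cv2.GaussianBlur(m[box[1]:box[3],box[0]:box[2]].astype(float),(0,0),1))**2).sum()/m.sum()
        return e
    r=minimize(cost,c0,method='Nelder-Mead',options=dict(initial_simplex=np.array([c0,[c0[0]+.01,c0[1]],[c0[0],c0[1]+.01]]),xatol=1e-4,fatol=1e-6))
    return r.x,r.fun
def trace(f,t):
    d=env.trace(f,t);return [(k['score'],k['mask']) for k in d]
def crop(f,name,c,w=50,k=6):
    x,y=map(int,c);x0=max(0,x-w);y0=max(0,y-w)
    cv2.imwrite(name,cv2.resize(f['image'][y0:y+w,x0:x+w],None,fx=k,fy=k,interpolation=cv2.INTER_CUBIC))
E
python3 - <<'E'
from h import *
fs=[]
for n in("scene","side"):
    f=env.grab_frame(n)
    mp=trace(f,"pot");mr=trace(f,"riser")
    print(n,[(a,m.sum(),np.argwhere(m).mean(0)) for a,m in mp],[(a,m.sum(),np.argwhere(m).mean(0)) for a,m in mr])
    v=[]
    if mp:
        p,e=fit([(f,mp[0][1],False)],POT,.04,[.485,-.045]);print('pot',p,e)
    if mr:
        r,e=fit([(f,mr[0][1],False)],RIS,0,[.485,-.045],(p[0],p[1],.04));print('riser',r,e, 'off',(p-r)*1000)
    crop(f,f'pics/{n}1.png',(295,190))
E
```

```text
scene [(0.95, np.int64(407), array([169.11793612, 291.1965602 ]))] [(0.7, np.int64(762), array([182.41863517, 301.06955381]))]
pot [ 0.4737746 -0.0409798] 0.003138752795449419
riser [ 0.47732249 -0.02437082] 0.016099768411083883 off [ -3.5478957  -16.60897737]
side [(0.6, np.int64(342), array([198.55847953, 289.51461988]))] [(0.78, np.int64(500), array([211.084, 290.842]))]
pot [ 0.48056278 -0.0394071 ] 0.00308476908341525
riser [ 0.48499282 -0.0204653 ] 0.027679681952407314 off [ -4.43004227 -18.94179724]
```

Run:
```python
from h import *
for y in (0,-180,90,-90,45,135,-45,-135):
    print(y,env.inverse_kinematics([.5,-.04,.26],[-90,0,y]))
```

```text
0 [ 1.40032805e+01  8.38624500e+00 -1.28814455e+01 -2.54444375e-14
 -6.87323096e+01 -1.04003281e+02]
-180 [ 1.40032805e+01  8.38624500e+00 -1.28814455e+01  2.54444375e-14
 -6.87323096e+01  7.59967195e+01]
90 [ 14.00328051   8.386245   -12.88144545   0.         -68.73230955
 -14.00328051]
-90 [ 14.00328051   8.386245   -12.88144545   0.         -68.73230955
 165.99671949]
45 [ 14.00328051   8.386245   -12.88144545   0.         -68.73230955
 -59.00328051]
135 [ 1.40032805e+01  8.38624500e+00 -1.28814455e+01  2.54444375e-14
 -6.87323096e+01  3.09967195e+01]
-45 [ 1.40032805e+01  8.38624500e+00 -1.28814455e+01 -2.54444375e-14
 -6.87323096e+01 -1.49003281e+02]
-135 [ 14.00328051   8.386245   -12.88144545   0.         -68.73230955
 120.99671949]
```

The two fixed views agree on the offset, about (-4,-18) mm, though their absolute positions differ by roughly 7 mm. I'll go to a hover on the -y side with the fingers shut and look through the wrist camera.

Run:
```python
from h import *
env.gripper_to(0.0)
env.goto([.475,-.115,.25],[-90,0,166])
s=env.read_state();print(s['clock'],s['position'],s['tool_rot'],s['force'],s['opening'])
f=env.grab_frame("wrist");cv2.imwrite('pics/w1.png',f['image']);print({k:v for k,v in f.items() if k!='image'})
mp=trace(f,"pot");mr=trace(f,"riser")
print([(a,m.sum(),np.argwhere(m).mean(0)) for a,m in mp],[(a,m.sum(),np.argwhere(m).mean(0)) for a,m in mr])
print(proj(f,[[.477,-.04,.04],[.48,-.022,.04]],True))
if mp and mr:
    p,e=fit([(f,mp[0][1],True)],POT,.04,[.477,-.04]);print('pot',p,e)
    r,e=fit([(f,mr[0][1],True)],RIS,0,[.48,-.022],(p[0],p[1],.04));print('riser',r,e, 'off',(p-r)*1000)
pickle.dump((f,mp,mr),open('w1.pkl','wb'))
```

```text
5.2167 [ 0.47525961 -0.11447221  0.24991809] [-9.00001081e+01 -4.02030190e-03  1.66056589e+02] [-0.09241423  1.00450295 -0.4122359 ] 0.002330710898946743
{'fx': 309.70691628693146, 'fy': 309.70691628693146, 'cx': 320.870924009189, 'cy': 201.5409640773585, 'position': array([ 0.5533611 , -0.13407225,  0.41235711]), 'orientation': array([-1.70465564e+01,  9.18332668e-02, -1.03964451e+02]), 'shot': 5}
[(0.66, np.int64(2151), array([192.38307764, 259.86192469])), (0.5, np.int64(1331), array([  8.96318557, 129.80165289])), (0.49, np.int64(1494), array([190.38353414, 156.54484605]))] [(0.74, np.int64(3106), array([177.25853187, 247.29652286]))]
[[263.36512731 188.30213019]
 [249.42287425 189.47520509]]
pot [ 0.47826216 -0.04021266] 0.007111409016038484
riser [ 0.48376669 -0.0231746 ] 0.009095211146204296 off [ -5.50453551 -17.03805468]
```

View pics/w1.png

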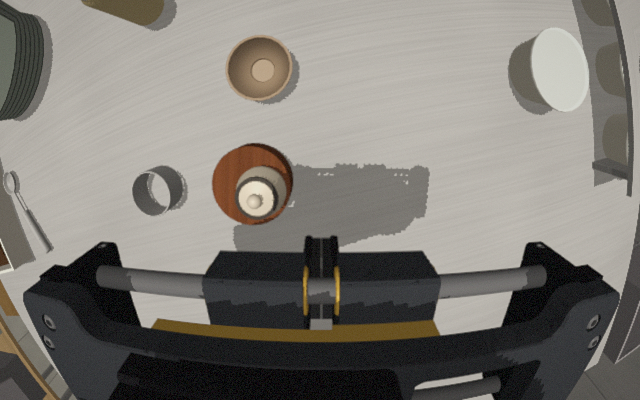

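View pics/scene1.png

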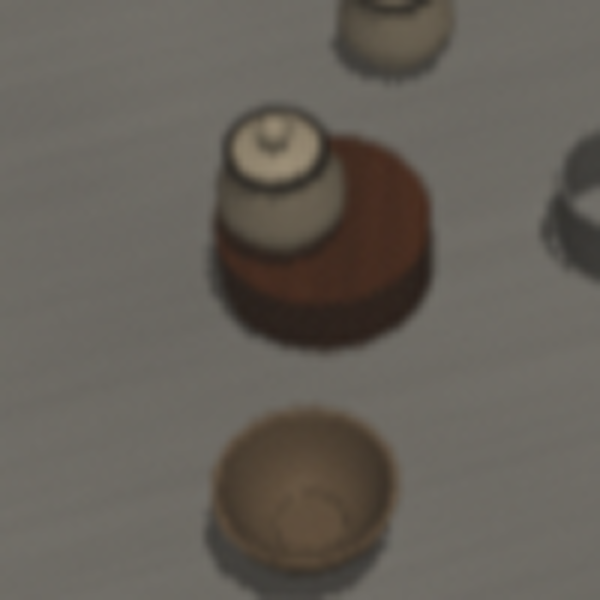

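The wrist view shows the riser centred near (253,184) and the pot's lid at (258,198), with the shut fingers on its -y side. I'll check the fit with an overlay.

```bash
cat >> h.py <<'E'
def overlay(f,p,r,name,fish,half=60,k=6):
    c=proj(f,[[r[0],r[1],.04]],fish)[0].astype(int);x0,y0=max(c[0]-half,0),max(c[1]-half,0)
    im=cv2.resize(f['image'][y0:y0+2*half,x0:x0+2*half],None,fx=k,fy=k,interpolation=cv2.INTER_CUBIC)
    for (x,y),rz,col in [(p,(.040,.020),(0,255,255)),(p,(.06,.03),(0,255,0)),(p,(.09,.023),(255,0,255)),(p,(.101,.008),(255,0,0)),(r,(.04,.052),(0,0,255)),(r,(0,.052),(255,255,0))]:
        z,R=rz;q=proj(f,np.c_[x+R*np.cos(A),y+R*np.sin(A),np.full(40,z)],fish)
        cv2.polylines(im,[((q+.5-[x0,y0])*k).round().astype(np.int32)],True,col,1)
    cv2.imwrite(name,im[:600])
E
python3 - <<'E'
from h import *
f,mp,mr=pickle.load(open('w1.pkl','rb'))
overlay(f,(.4783,-.0402),(.4838,-.0232),'pics/o1.png',True,50,6)
E
```

```text
(no output)
```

View pics/o1.png

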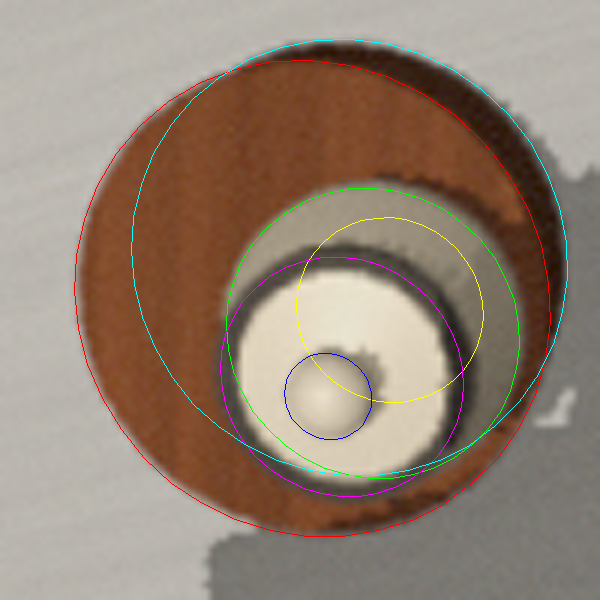

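The fit holds to about 1 mm. The pot is off by (-5.4,-17.3) mm, so I'll push along that line with the shut fingers and tips at z=0.052, stopping 4 mm short, then measure again.

Run:
```python
from h import *
p=np.array([.4785,-.0405]);r=np.array([.4838,-.0232]);o=r-p;d=o/np.linalg.norm(o)
yaw=np.degrees(np.arctan2(d[0],-d[1]));print(d,yaw)
a=p-d*.060;b=r-d*.049
env.goto([*a,.16],[-90,0,yaw])
print(env.move_straight([*a,.052],rate=.08,force_limit=8))
s0=env.read_state();print(s0['position'],s0['force'],s0['tool_rot'])
N=10
for i in range(1,N+1):
    hit=env.move_straight([*(a+(b-a)*i/N),.052],rate=.03,force_limit=5)
    s=env.read_state();print(i,hit,np.dot(s['position'][:2]-p,d).round(4),(s['force']-s0['force']).round(2),s['clock'])
    if hit:break
f=env.grab_frame("wrist");cv2.imwrite('pics/w2.png',f['image'])
```

```text
[0.29292052 0.95613679] 162.9671155061193
False
[ 0.46134909 -0.09784189  0.05246833] [0.3193337  0.11788885 0.11143439] [-9.00250833e+01  6.49165823e-02  1.62970150e+02]
1 False -0.0568 [-0.28  0.25  0.28] 7.575
2 False -0.054 [-0.78 -0.39 -0.98] 7.825
3 False -0.0511 [-0.41 -0.17  0.03] 8.075
4 False -0.0482 [-0.92  0.15 -0.97] 8.325
5 False -0.0453 [-0.9  -0.24 -0.33] 8.575
6 False -0.0424 [-0.64  0.01  0.12] 8.825
7 False -0.0395 [-0.57 -0.18 -0.52] 9.075
8 False -0.0366 [-0.6  -0.13 -0.64] 9.325
9 False -0.0336 [ 0.49 -0.26 -0.28] 9.575
10 False -0.0307 [-1.63  0.13 -0.39] 9.825
```

View pics/w2.png

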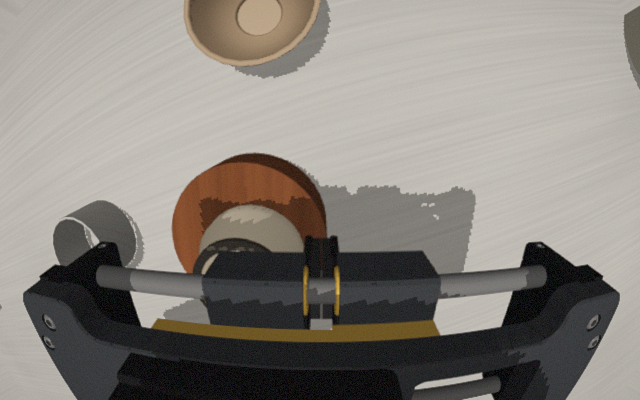

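There's no clear contact yet, so the finger half-thickness at the tip is below 15 mm. The belly edge is near (300,235) and the finger edge at (306,250). I'll continue in small steps, averaging the force.

Run:
```python
from h import *
p=np.array([.4785,-.0405]);r=np.array([.4838,-.0232]);o=r-p;d=o/np.linalg.norm(o)
def F(): return np.mean([env.read_state()['force'] for _ in range(20)],0)
for dist in np.arange(.0475,.0409,-.0015):
    hit=env.move_straight([*(r-d*dist),.052],rate=.03,force_limit=5)
    s=env.read_state();g=F();print(round(dist,4),hit,(g[:2]@d).round(2),g.round(2),s['clock'])
    if hit:break
f=env.grab_frame("wrist");cv2.imwrite('pics/w3.png',f['image'])
```

```text
0.0475 False 0.34 [0.4  0.23 0.41] 10.125
0.046 False -0.37 [ 0.13 -0.43  0.37] 10.375
0.0445 False -0.3 [ 0.57 -0.48  0.26] 10.625
0.043 False 0.26 [ 0.26  0.19 -0.31] 10.875
0.0415 False 0.44 [ 0.66  0.26 -0.08] 11.125
```

View pics/w3.png

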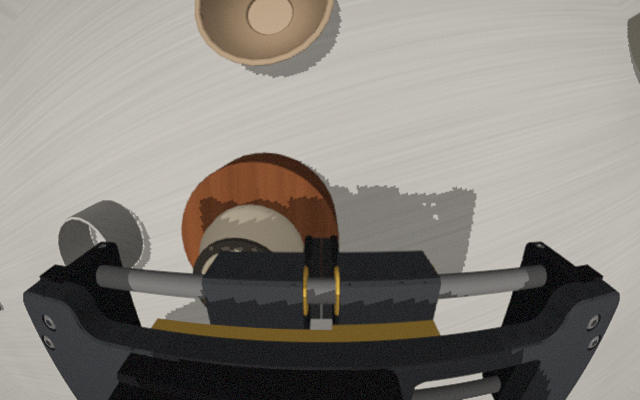

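Between the last two pictures the riser shifted about 9 px while the pot stayed fixed relative to the finger, so the pot is sliding. I'll back off and measure.

```bash
cat >> h.py <<'E'
def look(tag,r0):
    f=env.grab_frame("wrist");cv2.imwrite(f'pics/w{tag}.png',f['image'])
    mp=trace(f,"pot");mr=trace(f,"riser");r0=np.array(r0)
    mp=[(a,m) for a,m in mp if np.linalg.norm(np.argwhere(m).mean(0)[::-1]-proj(f,[[*r0,.07]],True)[0])<40]
    print([(a,m.sum()) for a,m in mp],[(a,m.sum()) for a,m in mr])
    p,e=fit([(f,mp[0][1],True)],POT,.04,r0);r,e2=fit([(f,mr[0][1],True)],RIS,0,r0,(p[0],p[1],.04))
    print('pot',p,e,'riser',r,e2,'off mm',(p-r)*1000)
    overlay(f,p,r,f'pics/o{tag}.png',True,50,6)
    return p,r
E
python3 - <<'E'
from h import *
p=np.array([.4785,-.0405]);r=np.array([.4838,-.0232]);o=r-p;d=o/np.linalg.norm(o)
env.move_straight([*(r-d*.052),.052],rate=.05)
env.move_straight([*(r-d*.09),.23],rate=.2)
look('4',r);print(env.read_state()['clock'])
E
```

```text
[(0.66, np.int64(2446))] [(0.65, np.int64(3422))]
pot [ 0.48349957 -0.02355563] 0.007374755280974612 riser [ 0.48390935 -0.02327376] 0.013335042183206818 off mm [-0.40977887 -0.28187205]
12.7417
```

View pics/o4.png

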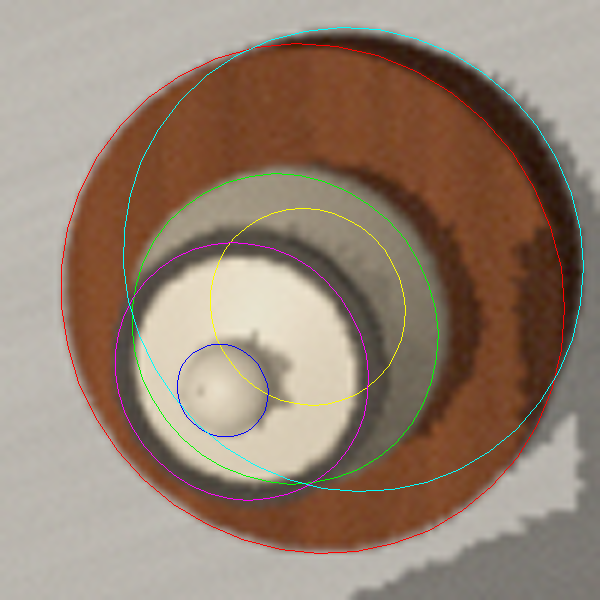

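The fit gives an offset under 1 mm. I'll move clear and cross-check with the fixed cameras and a second wrist viewpoint.

Run:
```python
from h import *
r=np.array([.4838,-.0232])
env.goto([.44,-.03,.26],[-90,0,163]); look('5',r)
env.goto([.40,-.25,.28],[-90,0,163])
for n in("scene","side"):
    f=env.grab_frame(n);cv2.imwrite(f'pics/{n}5.png',f['image'])
    mp=trace(f,"pot");mr=trace(f,"riser")
    if mp and mr:
        p,e=fit([(f,mp[0][1],False)],POT,.04,r);q,e2=fit([(f,mr[0][1],False)],RIS,0,r,(p[0],p[1],.04))
        print(n,p,e,q,e2,'off',(p-q)*1000)
        overlay(f,p,q,f'pics/{n}o5.png',False,35,8)
    for t in("spare_pot","dip_bowl","food_ring"):
        print(t,[(d['xyz'],d['score']) for d in env.search_frame(f,t)[:1]])
print(env.read_state()['clock'])
```

```text
[(0.84, np.int64(2090))] [(0.65, np.int64(3511))]
pot [ 0.483831   -0.02491329] 0.004745706839514616 riser [ 0.48412206 -0.02318242] 0.02048726475257334 off mm [-0.29106052 -1.73087129]
scene [ 0.47973565 -0.02580771] 0.004200761531123329 [ 0.47927377 -0.02375075] 0.057974985949188436 off [ 0.46187802 -2.05696585]
spare_pot [([0.3649, 0.0515, 0.0406], 0.61)]
dip_bowl [([0.6148, -0.067, 0.0247], 0.73)]
food_ring [([0.5122, 0.1224, 0.0296], 0.7)]
side [ 0.48835295 -0.0236944 ] 0.007773647128951828 [ 0.48577866 -0.02058418] 0.003982480347840353 off [ 2.57429328 -3.11021776]
spare_pot [([0.3571, 0.0341, 0.0396], 0.76)]
dip_bowl [([0.6256, -0.0583, 0.0271], 0.93)]
food_ring [([0.5184, 0.1318, 0.0303], 0.8)]
14.8333
```

View pics/o5.png

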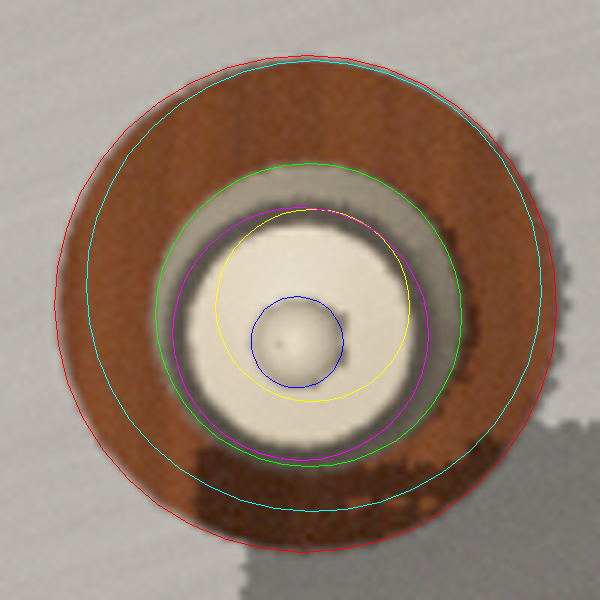

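View pics/sceneo5.png

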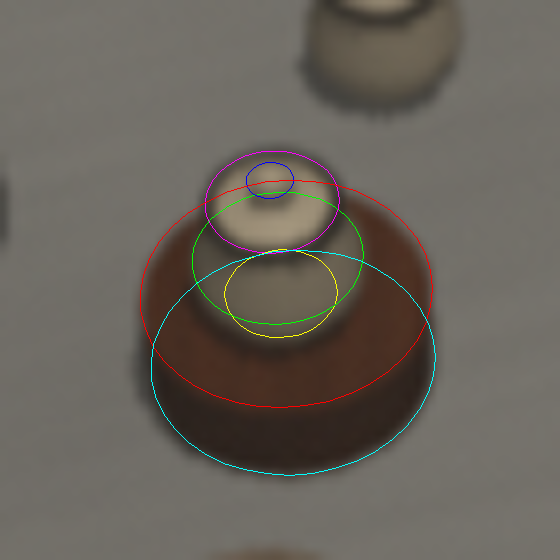

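View pics/side5.png

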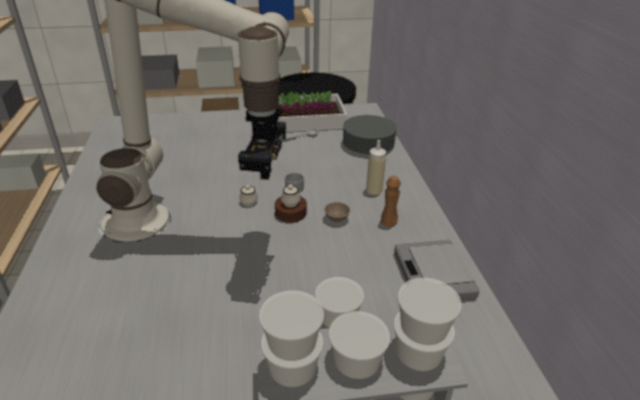

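All four views put the pot within about 0–4 mm of centre and upright, and the two wrist views say 2 mm or less. The bystanders sit at the same pixels as before (ring at (294,183) in the side view). The arm is clear, so I'm handing in.

Run:
```python
from workcell import env
env.close_job(); print(env.read_state()['clock'])
```

```text
the job is handed in; nothing more can be done
the job is handed in; nothing more can be done
```

I centred the pot on its riser, it is standing upright, and I handed the job in at about 15 s of the allowed 42 s. I pushed it with the shut fingers low on the belly (tips 12 mm above the riser). It was one slow push in short steps, about 17 mm along the line to the middle. The 5 N force limit never triggered.

**Offset from the middle:** the last checks disagreed by a few millimetres.

| View | Offset |
|---|---|
| Wrist, first position | 0.5 mm |
| Wrist, second position | 1.8 mm |
| Scene camera | 2.1 mm |
| Side camera (coarsest view) | 4.0 mm |

The views agree that it lies slightly towards −y, by about 1.7 mm on average. I judged that small enough not to risk a second tap.

**Bystanders:** nothing appeared to have moved. The network's side-view estimate for the food ring shifted by 26 mm between shots, but the ring sits at the same pixels in both pictures, so I took that as detector error.

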